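# Unlatch the locked tool case

### The job

Unlatch the orange tool case on the bench. First slide the red safety tab away from the steel latch, gently, until you feel it come up firmly against its rubber stop, without forcing it past that; then swing the steel latch up until it stands upright and let go, leaving the tab slid out. Never force a latch that is still bolted, and do not disturb the cup, the can and the battery beside the case.

Things in the scene. Friction and masses are not known exactly. Their poses are not given: they have to be found in the camera images.
- case: Orange tool case, grey lid, 240 x 380 x 110 mm (x, y, z), heavy, does not move. Origin: centre of its underside, on the bench; z up; x points away from the robot at yaw 0, y to the left. On the lid: the steel latch (middle at case y = -60 mm) and left of it the black catch housing.
- housing_top (a point): Centre of the top of the black catch housing: 50 x 130 x 46 mm (case x, y, z), fixed on the lid at case x -20 to 30, y 0 to 130 mm; its top is 156 mm above the bench. A pin on the latch's end lies in a slot in its right end under a brass bolt; while the bolt covers the pin the latch cannot rise. Pushing the red tab fully home draws the bolt back.
- tab (a joint): Travel (m) of the red safety tab along case +y, away from the latch. 0: locked; starts at 0 to 4 mm. Slides at about 4 N, stays where left. On its way it picks up the bolt (then 7 N), draws it in over 5 mm and meets a rubber stop (7 N more per mm, hard after 7 mm). Where that is differs from case to case, 13 to 53 mm of travel, unseen: only the rubber, felt, tells that the bolt is clear.
- tab_mid (a point): Centre of the red tab's thumb plate: 30 mm in case x, 8 mm thick in y, 32 mm high, 18 mm above the housing's top; free on both sides. Push its latch-side face with closed fingertips towards case +y, slowly, until the push is 10 to 14 N in all, then stop; over 14 N on the rubber (18 N of push) breaks it. It springs back about 1 mm when let go: harmless.
- latch (a joint): Angle (rad) of the steel latch: 0 flat and closed, 1.57 upright, stop at 1.75. Swings up and over towards the robot about a hinge along case y. Stiff (0.15 N m, about 2 N at the bar); stays where it is left. While the bolt is out it has only 0.02 to 0.03 rad of play; more than 15 N on the bolt breaks it.
- latch_bar (a point): Middle of the latch's round bar: 12 mm diameter, along case y, 90 mm from the hinge; closed, its axis is 26 mm above the lid (136 mm above the bench), in line with the tab in case x. Two side arms 6 mm thick carry it, 66 mm free between them. Pinch it midway from above, fingers closing along case x; it can turn between the pads.
- latch_hinge (a point): Point on the latch's hinge axis midway between the arms: 90 mm from the bar in case -x, 26 mm above the lid. Fixed to the case.
- cup: White paper cup, 74 mm wide, 85 mm high, loose, origin under its centre. Leave it standing where it is.
- can: Spray can, 60 mm in diameter, 130 mm high, loose, origin under its centre. Leave it standing where it is.
- battery: Black and yellow tool battery, 75 x 110 x 56 mm, loose, origin under its centre. Leave it where it is.

How it is judged (in metres and radians):
On the way, in this order (a step that is already met when the one before it is completed fails the run):
1. the safety tab is slid out while the latch is still down (value of joint tab above 0.011 m and value of joint latch below 0.06 rad), for 0.1 s.
2. the latch is swung up (value of joint latch above 1.2 rad), for 0.1 s.
At the end, for the whole second after the job is handed in: The latch stands upright (angle above 1.3 rad) and still, let go, and the safety tab is left slid out (more than 10 mm) (value of joint latch above 1.3 rad and velocity of joint latch between -0.1 and 0.1 rad/s and value of joint tab above 0.01 m); the robot touches nothing.
It fails at once if the safety tab is forced against its stop (more than 14 N on the works inside) (contact force between tab and case above 14 N).
It fails at once if the latch is forced against its bolt (more than 15 N) (contact force between latch and case above 15 N).
It fails at once if the cup is disturbed (moved more than 20 mm) (distance of cup from where it was at the start of the episode above 0.02 m).
It fails at once if the can is disturbed (moved more than 20 mm) (distance of can from where it was at the start of the episode above 0.02 m).
It fails at once if the battery is disturbed (moved more than 20 mm) (distance of battery from where it was at the start of the episode above 0.02 m).
It also fails if it takes over 51 s, if anything falls off the work surface, if the arm or the gripper's body presses on something with over 40 N, if the wrist force passes 120 N, or if a joint passes its speed limit or range.

### The arm

A 6-joint arm with a two-finger parallel gripper is mounted at the origin on the work surface. World frame = base frame: x ahead of the robot, y to its left, z up, the work surface at z = 0. Lengths are in mm, angles in rad, forces in N, time in s.
With the tool pointing down it reaches from about 275 to 750 mm from the base axis. Payload 10.2 kg.
Tool frame: the origin (TCP) lies midway between the tips of the shut fingers; the grasp point (between the pads) lies 19 mm behind it (ctrl.grasp_offset is the distance from the TCP to the grasp point, in mm); z points along the fingers, y is the line along which they close (so a half turn about z gives the same grasp; the last joint's range is limited). The gripper opens to 85 mm and grips with 20 to 120 N. Pads are 22 mm wide; open, the fingers measure 114 mm over their backs; the gripper's body (76 mm by 85 mm) begins 54 mm behind the grasp point. The pads swing forward as they close: fully open they stand 13 mm farther back than shut.
Start: joints at [1.126, 0.313, 1.498, -0, 1.331, -0.223], TCP at [115.505, 512.142, 231.294] pointing down, gripper open.
Joint ranges: [-2.94, 2.94], [-0.97, 2.17], [0.19, 2.56], [-1.23, 4.37], [0.02, 3.11], [-2.88, 2.88]. Speed limits (rad/s): [2.39, 2.39, 3.01, 3.14, 3.14, 3.14].

### API

Orientations are given as a unit quaternion [w, x, y, z].
In Python, from rig import ctrl, viewer, models gives the robot as it stands. The module is installed in compiled form; this text tells all that it offers.
- The arm moves only by the shell command python3 -m pendant 'ROWS' [OPENING] [FORCE]. ROWS is text: rows parted by semicolons, each of 4 numbers parted by spaces: the shift along the tool's x, y, z in m, then the turn about the tool's z in rad. In form: x y z yaw; .... A call has 1 to 10 rows; each row shifts and turns the commanded pose from where the row before left it, along the tool's axes as they then stand; what a row does not reach is not made up. A row lasts 1/8 s, in which the tool goes at most 62.5 mm and 10.7 degrees, less where a joint would pass 70% of its speed; a pose out of reach is approached as far as the arm can. A call is refused whole if a number of a shift passes 0.0625 or a number of a turn 0.188, either way. A call with a gripper value outside its range is refused whole. OPENING is the opening, from 0 (shut) to 1 (fully open), set as the call begins (- or left out, the last holds). The fingers move at their own pace and stop on an object; FORCE is the grip in N (left out, the last holds). Time passes only in rows, so rows that do not move let the fingers close. It gives the time, the measured TCP pose, the force, the opening and the grip force at its end, in the units of the state.
- ctrl.sense(): the state, without advancing time (a new reading comes with each control period).
- viewer.capture(name): name is "scene" or "top" or "wrist"; returns a dict with "color" (420x560x3 uint8, red, green, blue), "vertical_fov" (degrees; the focal length in pixels is half the picture's height over the tangent of half this angle, whatever the lens; pixels are square), "cx", "cy" (the principal point, pixels), "pose" (4x4, takes a point from camera to world coordinates). Camera axes: x right, y down, z forward; pixel columns grow to the right and rows downward; lengths in mm; the calibration is good to about 2 mm. A picture is of the moment at which its call begins. There is no depth.
- ctrl.finish_job(): hands the job in; it is judged then, once.
Trained networks look in the newest picture that a camera, given by its name, has taken for a name from the list of things; names that differ only in an ending like _2 or _b are one class to them, and where a whole thing is asked for, a point or a joint stands for the part that bears it (a point fixed in the world has none). Each returns a list of dicts, best first, with "p" (0 to 1); they miss things now and then, are a little off and sometimes report something else, mostly with a low value. They report only what shows in the picture. A call takes as long as a camera call.
- models.boxes_of(camera, query): "at" ([x, y, z] in mm, in world coordinates, good to about 4 mm: the middle of the surface that is visible of it).
The state is a dict: "time_s": time; "joints": joint angles; "dq": joint speeds; "tau": joint torques, N m; "eef_pos": TCP position; "ee_rot": TCP orientation; "force": force on the tool from outside, world axes, zero at the start; "wrist_torque": the same for the moment, N m; "grip_width": opening from 0.0 (shut) to 1.0 (fully open); "grip_force": force on a finger pad.
Only numpy, scipy, OpenCV 4.12 (cv2) and the standard library are available. Lean on these libraries where they do the work, as an engineer would, in place of code of your own. Each camera call takes 0.05 s, during which the arm holds its last target. There are 200 camera calls.

## Working session

There is one attempt and no reset: what is moved stays moved. The work goes in short steps, Python scripts to look and compute and a shell command to move; the robot and the scene stay as the last step left them, time stands still between calls to the robot, and variables do not carry over. Pictures are saved under pics/ and viewed, at most 10 in all, crops included, and the job is handed in when it is done.

```bash
mkdir -p pics
python3 - <<'E'
from rig import ctrl,viewer,models
import cv2,numpy as np
ims=[]
for c in ["scene","top"]:
    r=viewer.capture(c); ims.append(r["color"]); print(c,r["vertical_fov"],r["cx"],r["cy"],np.round(r["pose"],3).tolist())
    for q in ["case","tab_mid","latch_bar","housing_top","latch_hinge","cup","can","battery"]:
        print(q,[(np.round(d["at"]).tolist(),round(d["p"],2)) for d in models.boxes_of(c,q)[:2]])
    cv2.imwrite(f"pics/{c}1.png",r["color"][:,:,::-1])
s=ctrl.sense();print(s, ctrl.grasp_offset)
E
```

```text
scene 51.82490422165279 282.78411310950577 207.35550095602522 [[-0.585, 0.581, -0.566, 1114.078], [0.811, 0.437, -0.39, 387.285], [0.021, -0.687, -0.726, 835.421], [0.0, 0.0, 0.0, 1.0]]
case [([592.0, -26.0, 111.0], 0.69)]
tab_mid [([564.0, -42.0, 171.0], 0.59)]
latch_bar [([499.0, -118.0, 138.0], 0.77)]
housing_top [([588.0, -29.0, 115.0], 0.9), ([623.0, 190.0, 103.0], 0.47)]
latch_hinge [([588.0, -29.0, 110.0], 0.76)]
cup [([550.0, -370.0, 65.0], 0.56)]
can [([624.0, 190.0, 100.0], 0.64), ([416.0, -347.0, 52.0], 0.51)]
battery [([413.0, -348.0, 53.0], 0.72)]
top 55.09610925439697 275.4786815938953 209.96175182067986 [[-0.028, -0.984, 0.174, 451.604], [-0.999, 0.023, -0.03, 22.525], [0.026, -0.175, -0.984, 952.118], [0.0, 0.0, 0.0, 1.0]]
case [([535.0, -77.0, 112.0], 0.82)]
tab_mid [([554.0, -41.0, 191.0], 0.62)]
latch_bar []
housing_top [([538.0, -77.0, 109.0], 0.55)]
latch_hinge [([538.0, -80.0, 112.0], 0.77)]
cup [([546.0, -377.0, 50.0], 0.91)]
can [([598.0, 178.0, 131.0], 0.73)]
battery [([407.0, -334.0, 51.0], 0.83)]
{'time_s': 0.9, 'joints': array([ 1.12559309e+00,  3.12878236e-01,  1.49763112e+00,  1.42296242e-06,
        1.33100988e+00, -2.23402609e-01]), 'dq': array([ 0.00032878,  0.00057013,  0.00053361,  0.00099969, -0.00121062,
       -0.00139686]), 'tau': array([-1.53146331e-03, -4.12162113e+01, -2.59889245e+01, -2.56004305e-04,
        5.63624108e-04,  1.28958970e-05]), 'eef_pos': array([115.51850674, 512.16284982, 231.33127663]), 'ee_rot': array([1.13907619e-05, 1.10673294e-01, 9.93856841e-01, 3.49006898e-05]), 'force': array([ 0.46943239,  0.22709262, -0.51354632]), 'wrist_torque': array([-0.00873198,  0.01651716, -0.03508712]), 'grip_force': 0.0, 'grip_width': 1.0043645812129283} 18.700000000000003
```

View pics/top1.png

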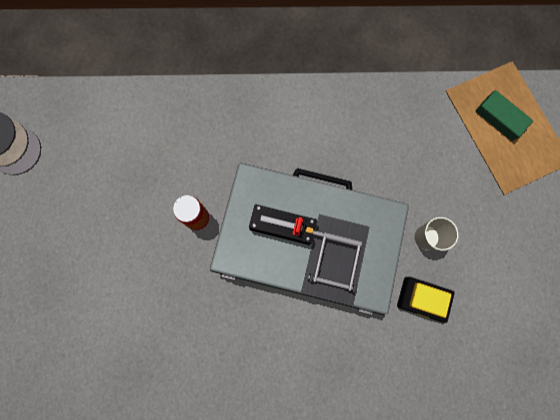

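View pics/scene1.png

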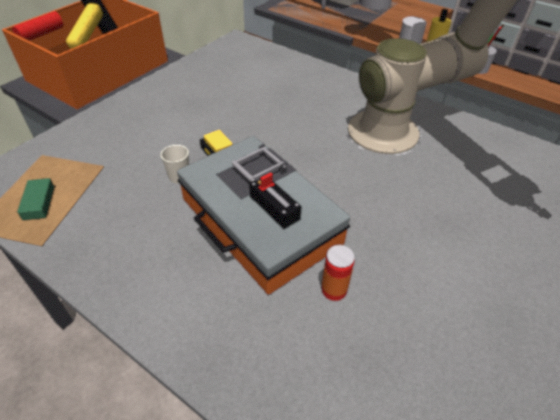

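The top view shows the lid corners at about (240,163), (408,203), (388,313) and (212,271). The red tab is at (298,227), the latch bar runs from (318,234) to (361,243), and the hinge is near (333,287). I'll enlarge this and calculate positions.

```bash
cat > h.py <<'E'
import numpy as np
def ray(r,u,v,z):
    f=210/np.tan(np.radians(r["vertical_fov"]/2)); P=np.array(r["pose"])
    d=P[:3,:3]@[(u-r["cx"])/f,(v-r["cy"])/f,1]; o=P[:3,3]
    return o+d*(z-o[2])/d[2]
def pix(r,p):
    f=210/np.tan(np.radians(r["vertical_fov"]/2)); P=np.array(r["pose"])
    c=P[:3,:3].T@(np.array(p)-P[:3,3]); return c[:2]/c[2]*f+[r["cx"],r["cy"]]
E
python3 - <<'E'
from rig import viewer
import cv2,numpy as np
from h import *
from scipy.optimize import least_squares
r=viewer.capture("top")
px=[(240,163),(408,203),(388,313),(212,271)]
w=[ray(r,*p,110)[:2] for p in px]; print(np.round(w))
m=np.array([[120,190],[120,-190],[-120,-190],[-120,190]])
def T(q,p):c,s=np.cos(q[2]),np.sin(q[2]);return np.array([q[0]+c*p[0]-s*p[1],q[1]+s*p[0]+c*p[1]])
q=least_squares(lambda q:np.concatenate([T(q,a)-b for a,b in zip(m,w)]),[530,-77,0]).x
print(q, np.round([T(q,a)-b for a,b in zip(m,w)]))
for u,v in [(318,234),(361,243)]: print("bar",ray(r,u,v,136))
for u,v in [(310,283),(355,291)]: print("hinge",ray(r,u,v,136))
im=r["color"][:,:,::-1].copy()
im=cv2.resize(im[150:330,200:420],None,fx=3.3,fy=3.3,interpolation=cv2.INTER_CUBIC)
# overlays with bar x ~ 5
for c,z in [((5,-60),136),((-85,-60),136),((5,0),156),((5,130),156),((5,20),174)]:
    p=T(q,c); u=pix(r,[*p,z]); print(c,z,p,u)
    cv2.circle(im,tuple(int(k) for k in (u-[200,150])*3.3),4,(255,0,255),-1)
cv2.imwrite("pics/top2.png",im)
E
```

```text
[[ 706.   71.]
 [ 609. -289.]
 [ 381. -228.]
 [ 476.  131.]]
[ 5.42934737e+02 -7.85607149e+01 -2.60076947e-01] [[ 2.  3.]
 [ 1. -4.]
 [-3. -4.]
 [-0.  5.]]
bar [544.09121301 -87.92170896 136.        ]
bar [ 523.45424126 -175.07586637  136.        ]
hinge [446.10221496 -67.31218639 136.        ]
hinge [ 427.86325707 -156.7558996   136.        ]
(5, -60) 136 [ 532.33729354 -137.8287011 ] [342.60882876 239.12010088]
(-85, -60) 136 [ 445.36397612 -114.684759  ] [333.59030426 282.70229176]
(5, 0) 156 [547.76658828 -79.84648949] [315.18261954 231.10489677]
(5, 130) 156 [581.19672688  45.78163568] [251.87019522 216.04599369]
(5, 20) 174 [552.90968653 -60.51908562] [306.33225018 227.59541225]
```

View pics/top2.png

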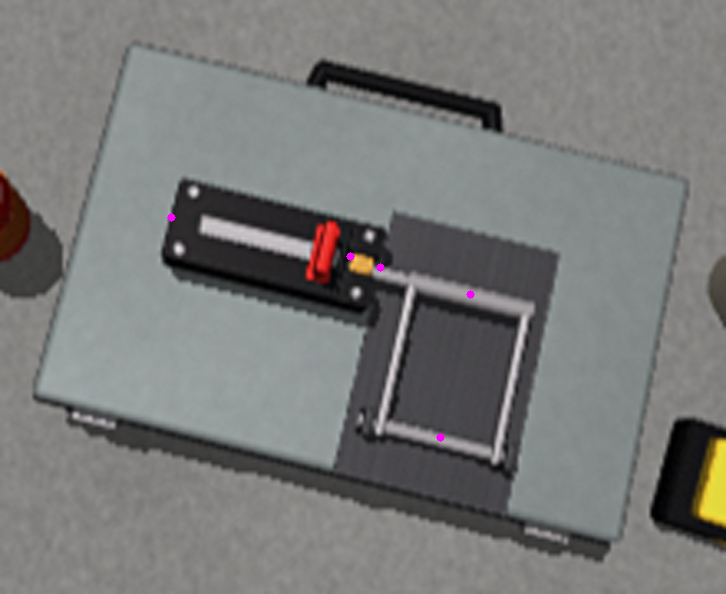

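The overlay fits: the case is at (543,-79) with yaw -0.26, and the tab centre is at case y≈37. Next I turn the tool so that tool y = case x and tool x = case +y, closing the fingers as it turns.

```bash
python3 -m pendant '0 0 0 0.1788;0 0 0 0.1788;0 0 0 0.1788;0 0 0 0.1788;0 0 0 0.1788;0 0 0 0.1788;0 0 0 0.1788;0 0 0 0.1788;0 0 0 0.1788;0 0 0 0' 0 60
cat > rel.py <<'E'
import sys,numpy as np
from rig import ctrl
from scipy.spatial.transform import Rotation as R
s=ctrl.sense();w,x,y,z=s["ee_rot"];M=R.from_quat([x,y,z,w]).as_matrix()
q=-0.260;c,sn=np.cos(q),np.sin(q)
C=np.array([[c,-sn],[sn,c]]);o=np.array([542.9,-78.6])
p=s["eef_pos"];print("t",s["time_s"],"case xyz",np.round([*(C.T@(p[:2]-o)),p[2]],1),"tool y case yaw",np.arctan2(M[1,1],M[0,1])-q)
print("force case",np.round([*(C.T@s["force"][:2]),s["force"][2]],2),"grip",s["grip_width"],s["grip_force"])
if len(sys.argv)>1:
    t=np.array(eval(sys.argv[1]),float);t[:2]=C@t[:2]+o
    print("tool shift mm",np.round(M.T@(t-p),1))
E
python3 rel.py "[5,5,215]"
python3 - <<'E'
from rig import viewer
from h import *
r=viewer.capture("top");C=lambda w:(np.array([[np.cos(.26),-np.sin(.26)],[np.sin(.26),np.cos(.26)]])@(w[:2]-[542.9,-78.6]))
for u,v,z in [(323,251,178),(333,251,178),(472,292,136)]: print(C(ray(r,200+u/3.3,150+v/3.3,z)))
E
```

```text
time_s: 2.2
eef_pos: [115.5, 512.1, 231.3]
ee_rot: [0.0, 0.792, 0.61, -0.0]
force: [0.1, 0.2, -0.0]
grip_width: -0.004
grip_force: 0.0
t 2.2 case xyz [-564.9  461.   231.3] tool y case yaw 0.0013835428555561968
force case [ 0.05  0.19 -0.02] grip -0.0041714007026163215 0.0
tool shift mm [-456.8  569.2   16.3]
[ 3.50462683 36.98284946]
[ 4.88162426 31.24744511]
[  6.49533823 -60.53247096]
```

```bash
python3 -m pendant '-0.0285 0.0356 0 0;-0.0285 0.0356 0 0;-0.0285 0.0356 0 0;-0.0285 0.0356 0 0;-0.0285 0.0356 0 0;-0.0285 0.0356 0 0;-0.0285 0.0356 0 0;-0.0285 0.0356 0 0' >/dev/null; python3 -m pendant '-0.0285 0.0356 0 0;-0.0285 0.0356 0 0;-0.0285 0.0356 0 0;-0.0285 0.0356 0 0;-0.0285 0.0356 0 0;-0.0285 0.0356 0 0;-0.0285 0.0356 0 0;-0.0285 0.0356 0 0;0 0 0 0;0 0 0 0' ; python3 rel.py "[5,5,170]"
python3 - <<'E'
from rig import viewer,models
import cv2
r=viewer.capture("wrist");cv2.imwrite("pics/w1.png",r["color"][:,:,::-1])
for q in ["tab_mid","latch_bar","housing_top"]: print(q,[(d["at"],d["p"]) for d in models.boxes_of("wrist",q)[:2]])
E
```

```text
time_s: 4.5
eef_pos: [548.3, -74.6, 231.1]
ee_rot: [-0.0, 0.792, 0.61, -0.0]
force: [-0.1, 0.5, 0.9]
grip_width: -0.0
grip_force: 0.0
t 4.5 case xyz [  4.2   5.2 231.1] tool y case yaw 0.0018722670112207296
force case [-0.26  0.48  0.9 ] grip -0.00013133090057257984 0.0
tool shift mm [-0.2  0.8 61.1]
tab_mid [([556.4, -37.9, 188.6], 0.85)]
latch_bar [([481.0, -90.0, 137.6], 0.63)]
housing_top [([559.0, -17.3, 110.8], 0.69)]
```

View pics/w1.png

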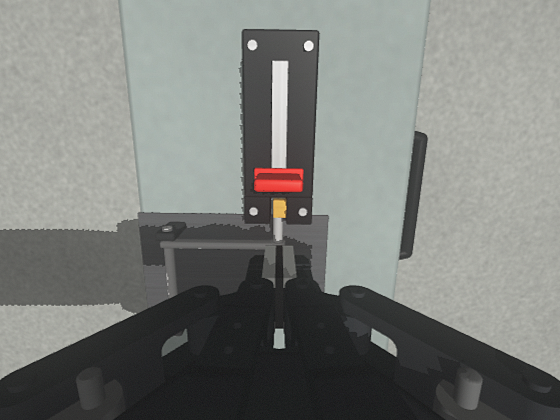

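The wrist view shows the red tab at (278,182), in line with the closed fingers (column 279), and the brass bolt below it at (279,208). I'll descend between the latch and the tab.

```bash
python3 -m pendant '0 0.001 0.02 0;0 0 0.02 0;0 0 0.015 0;0 0 0.008 0;0 0 0 0;0 0 0 0';  python3 -m pendant '0.003 0 0 0;0.003 0 0 0;0 0 0 0'; python3 rel.py
```

```text
time_s: 5.45
eef_pos: [549.9, -75.4, 169.0]
ee_rot: [0.0, 0.793, 0.609, 0.0]
force: [1.0, 0.0, -0.5]
grip_width: -0.001
grip_force: 0.0
time_s: 5.82
eef_pos: [551.2, -69.2, 168.4]
ee_rot: [0.0, 0.793, 0.61, 0.0]
force: [0.2, 0.7, -0.6]
grip_width: -0.001
grip_force: 0.0
t 5.825 case xyz [  5.6  11.2 168.4] tool y case yaw 0.00018426392350523457
force case [-0.02  0.7  -0.57] grip -0.001374876929029511 0.0
```

```bash
for i in 1; do python3 -m pendant '0.002 0 0 0;0.002 0 0 0;0.002 0 0 0;0 0 0 0' | grep -E "time|pos|force:"; python3 -m pendant '0.0015 0 0 0;0.0015 0 0 0;0.0015 0 0 0;0 0 0 0' | grep -E "pos|force:"; python3 -m pendant '0.0015 0 0 0;0.0015 0 0 0;0 0 0 0' | grep -E "time|pos|force:"; done; python3 rel.py
```

```text
time_s: 6.32
eef_pos: [552.7, -63.6, 168.3]
force: [-0.3, 1.0, 0.3]
grip_force: 0.0
eef_pos: [553.8, -59.3, 168.3]
force: [-0.1, -0.3, -0.7]
grip_force: 0.0
time_s: 7.2
eef_pos: [554.6, -56.6, 168.3]
force: [-0.9, -3.0, -1.2]
grip_force: 1.9
t 7.2 case xyz [  5.6  24.2 168.3] tool y case yaw -0.00022863953270774173
force case [-0.13 -3.1  -1.24] grip -0.0007698618352501374 1.9480847114573407
```

```bash
python3 -m pendant '0.001 0 0 0;0.001 0 0 0' | grep -E "pos|force:"; python3 -m pendant '0.001 0 0 0;0.001 0 0 0' | grep -E "time|pos|force:";python3 -m pendant '0.001 0 0 0' | grep -E "time|pos|force:"; python3 rel.py
```

```text
eef_pos: [555.2, -54.6, 168.3]
force: [-0.4, -3.4, -0.1]
grip_force: 2.0
time_s: 7.7
eef_pos: [555.7, -52.6, 168.3]
force: [-0.7, -5.4, -1.6]
grip_force: 2.0
time_s: 7.82
eef_pos: [556.0, -51.6, 168.3]
force: [-0.5, -4.5, -0.5]
grip_force: 2.0
t 7.825 case xyz [  5.7  29.5 168.3] tool y case yaw -0.00025426064768041545
force case [ 0.62 -4.45 -0.46] grip -0.0020684872799752686 2.015931349087623
```

```bash
python3 -m pendant '0.001 0 0 0;0.001 0 0 0' | grep -E "pos|force:"; python3 -m pendant '0.001 0 0 0;0.001 0 0 0' | grep -E "time|pos|force:"; python3 rel.py
```

```text
eef_pos: [556.5, -49.7, 168.3]
force: [0.8, -3.8, -0.2]
grip_force: 2.0
time_s: 8.32
eef_pos: [557.0, -47.7, 168.3]
force: [-0.2, -4.3, -1.3]
grip_force: 2.0
t 8.325 case xyz [  5.7  33.5 168.3] tool y case yaw -0.00022288199631037564
force case [ 0.9  -4.23 -1.25] grip 0.00029898086047741503 2.0158563867153134
```

```bash
python3 -m pendant '0.001 0 0 0;0.001 0 0 0' | grep -E "pos|force:"; python3 -m pendant '0.001 0 0 0;0.001 0 0 0' | grep -E "time|pos|force:"
```

```text
eef_pos: [557.5, -45.8, 168.3]
force: [1.5, -4.4, -0.1]
grip_force: 2.0
time_s: 8.82
eef_pos: [558.0, -43.9, 168.3]
force: [2.0, -5.5, -1.3]
grip_force: 2.0
```

```bash
sleep 0; python3 rel.py
```

```text
t 8.825 case xyz [  5.7  37.5 168.3] tool y case yaw -0.00022242842452130374
force case [ 3.33 -4.81 -1.33] grip -0.003369771206147845 2.0158454234478995
```

```bash
python3 -m pendant '0.001 0 0 0;0.001 0 0 0' | grep -E "pos|force:"; python3 -m pendant '0.001 0 0 0;0.001 0 0 0' | grep -E "time|pos|force:"; python3 rel.py
```

```text
eef_pos: [558.6, -41.9, 168.3]
force: [2.3, -5.1, -1.9]
grip_force: 2.0
time_s: 9.32
eef_pos: [559.1, -40.0, 168.3]
force: [2.8, -4.9, -0.8]
grip_force: 2.0
t 9.325 case xyz [  5.7  41.5 168.3] tool y case yaw -0.00023649724638447056
force case [ 3.95 -4.04 -0.81] grip -0.0014747873383564 2.015774774044985
```

```bash
python3 -m pendant '0.001 0.0002 0 0;0.001 0.0001 0 0' | grep -E "pos|force:"; python3 rel.py|grep force; python3 -m pendant '0.001 0.0001 0 0;0.001 0 0 0' | grep -E "time|pos|force:"; python3 rel.py
```

```text
eef_pos: [559.7, -38.1, 168.3]
force: [0.0, -6.1, -0.6]
grip_force: 2.0
force case [ 1.59 -5.88 -0.59] grip -0.002074387656582522 2.016633227831335
time_s: 9.82
eef_pos: [560.3, -36.2, 168.3]
force: [-0.5, -4.6, 0.5]
grip_force: 2.0
t 9.825 case xyz [  5.9  45.5 168.3] tool y case yaw -0.00014469546242423803
force case [ 0.65 -4.56  0.49] grip 0.0035329773593301824 2.0167078957456397
```

```bash
python3 -m pendant '0.001 0.0001 0 0;0.001 0 0 0' | grep -E "force:"; python3 -m pendant '0.001 0 0 0;0.001 0 0 0' | grep -E "time|pos|force:"; python3 rel.py
```

```text
force: [-1.2, -4.1, 0.9]
grip_force: 2.0
time_s: 10.32
eef_pos: [561.4, -32.3, 168.3]
force: [-1.4, -3.5, 1.1]
grip_force: 2.0
t 10.325 case xyz [  6.   49.5 168.3] tool y case yaw -0.00017524780372957238
force case [-0.41 -3.74  1.09] grip -0.0012166854390462704 2.016818896154291
```

```bash
python3 -m pendant '0.001 0 0 0;0.001 0 0 0' | grep -E "force:"; python3 -m pendant '0.001 0 0 0;0.001 0 0 0' | grep -E "time|pos|force:"; python3 rel.py
```

```text
force: [-1.9, -2.2, 0.4]
grip_force: 2.0
time_s: 10.82
eef_pos: [562.5, -28.5, 168.3]
force: [-2.8, -2.7, 1.1]
grip_force: 2.0
t 10.825 case xyz [  6.1  53.5 168.3] tool y case yaw -0.0001758682708424275
force case [-1.98 -3.31  1.06] grip 0.0013608193504223878 2.0165279869252117
```

```bash
python3 -m pendant '0.001 0 0 0;0.001 0 0 0' | grep -E "force:"; python3 -m pendant '0.001 0 0 0;0.001 0 0 0' | grep -E "time|pos|force:"; python3 rel.py
```

```text
force: [-2.4, -4.8, 1.1]
grip_force: 2.9
time_s: 11.32
eef_pos: [563.4, -25.1, 168.3]
force: [-4.2, -5.3, 1.2]
grip_force: 3.5
t 11.325 case xyz [  6.1  56.9 168.3] tool y case yaw -0.00033810704887449194
force case [-2.66 -6.23  1.16] grip -0.002343536282767566 3.454256048571551
```

The bolt has been picked up: the push is about 7 N. Smaller steps from here.

```bash
python3 -m pendant '0.0008 -0.0001 0 0;0.0002 -0.0001 0 0' | grep -E "force:"; python3 rel.py; python3 -m pendant '0.0005 0 0 0;0 0 0 0' | grep -E "force:"; python3 rel.py
```

```text
force: [-2.9, -6.5, 1.3]
grip_force: 3.4
t 11.575 case xyz [  6.1  58.  168.3] tool y case yaw -0.0002915674354363462
force case [-1.12 -6.99  1.26] grip -0.003971704960851265 3.4090039611328393
force: [-2.9, -6.2, 0.1]
grip_force: 3.3
t 11.825 case xyz [  6.1  58.5 168.3] tool y case yaw -0.0003052047380885381
force case [-1.21 -6.75  0.11] grip -0.0024846258813514092 3.267136822541943
```

```bash
python3 -m pendant '0.0005 0 0 0;0 0 0 0' | grep -E "force:"; python3 rel.py; python3 -m pendant '0.0004 0 0 0;0 0 0 0' | grep -E "force:"; python3 rel.py
```

```text
force: [-3.0, -5.8, 1.8]
grip_force: 3.3
t 12.075 case xyz [  6.1  58.9 168.3] tool y case yaw -0.0004054385846057329
force case [-1.45 -6.36  1.84] grip 1.312369249391695e-05 3.279882142378483
force: [-2.4, -6.2, 1.0]
grip_force: 3.3
t 12.325 case xyz [  6.1  59.4 168.3] tool y case yaw -0.0003775556771719035
force case [-0.74 -6.61  0.96] grip 0.0032283766231063315 3.3002246616524644
```

```bash
python3 -m pendant '0.0004 0 0 0;0 0 0 0' | grep -E "force:"; python3 rel.py; python3 -m pendant '0.0004 0 0 0;0 0 0 0' | grep -E "force:"; python3 rel.py
```

```text
force: [-1.9, -6.3, 1.3]
grip_force: 3.3
t 12.575 case xyz [  6.1  59.7 168.3] tool y case yaw -0.0004017085114739749
force case [-0.24 -6.6   1.3 ] grip 0.0019919983500300336 3.3029763191007078
force: [-1.7, -5.3, 0.8]
grip_force: 3.3
t 12.825 case xyz [  6.1  60.1 168.3] tool y case yaw -0.0003952193513318547
force case [-0.3  -5.57  0.81] grip 0.001486608573979133 3.3045993989071576
```

```bash
python3 -m pendant '0.0004 0 0 0;0 0 0 0' | grep -E "force:"; python3 rel.py; python3 -m pendant '0.0004 0 0 0;0 0 0 0' | grep -E "force:"; python3 rel.py
```

```text
force: [-2.5, -7.3, 1.3]
grip_force: 3.6
t 13.075 case xyz [  6.1  60.4 168.3] tool y case yaw -0.00042781501046784687
force case [-0.53 -7.71  1.34] grip -0.002530606549988816 3.636968569335295
force: [-2.6, -8.2, 1.2]
grip_force: 4.1
t 13.325 case xyz [  6.1  60.6 168.3] tool y case yaw -0.00047896596596957997
force case [-0.37 -8.59  1.19] grip -0.0013099516797317938 4.148113046830986
```

Now on the rubber at about 8.4 N. I'll bring it up to about 11.5 N.

```bash
python3 -m pendant '0.0004 0 0 0;0 0 0 0' | grep -E "force:"; python3 rel.py; python3 -m pendant '0.0004 0 0 0;0 0 0 0' | grep -E "force:"; python3 rel.py
```

```text
force: [-3.0, -8.2, 1.5]
grip_force: 4.7
t 13.575 case xyz [  6.1  60.8 168.3] tool y case yaw -0.0004772334760004271
force case [-0.85 -8.67  1.46] grip -0.002148264163217805 4.663789550832007
force: [-3.3, -9.7, 0.4]
grip_force: 5.2
t 13.825 case xyz [  6.1  61.  168.3] tool y case yaw -0.000509244994820357
force case [ -0.67 -10.24   0.45] grip -0.0010340256077714547 5.1823660981608555
```

```bash
python3 -m pendant '0.0004 0 0 0;0 0 0 0' | grep -E "force:"; python3 rel.py; python3 -m pendant '0.0003 0 0 0;0 0 0 0' | grep -E "force:"; python3 rel.py
```

```text
force: [-4.1, -9.9, 1.5]
grip_force: 5.7
t 14.075 case xyz [  6.2  61.2 168.3] tool y case yaw -0.0005944590598156441
force case [ -1.38 -10.63   1.55] grip 0.0031218273453939307 5.700027600978501
force: [-4.7, -10.4, 1.2]
grip_force: 6.1
t 14.325 case xyz [  6.2  61.4 168.3] tool y case yaw -0.0006287422886068761
force case [ -1.9  -11.31   1.2 ] grip 0.003967803013353125 6.127052621450275
```

The tab is firmly home at about 11.7 N. I'll back off, lift and go over to the bar.

```bash
python3 -m pendant '-0.005 0 0 0;-0.008 0 0 0;0 0 -0.03 0;0 0 -0.035 0;0 0 0 0' 0 >/dev/null; python3 -m pendant '-0.035 0 0 0;-0.035 0 0 0;-0.039 0 0 0;0 0 0 0;0 0 0 0' 0.6; python3 rel.py "[6.5,-60,140]"
python3 - <<'E'
from rig import viewer,models
import cv2
from h import *
r=viewer.capture("wrist");im=r["color"][:,:,::-1].copy()
q=-.26;w=lambda x,y,z:[542.9+np.cos(q)*x-np.sin(q)*y,-78.6+np.sin(q)*x+np.cos(q)*y,z]
for p in [(6.5,-27,136),(6.5,-60,136),(6.5,-93,136)]:
    cv2.circle(im,tuple(int(k) for k in pix(r,w(*p))),3,(255,0,255),-1)
cv2.imwrite("pics/w2.png",im)
r=viewer.capture("top");im=r["color"][:,:,::-1]
cv2.imwrite("pics/top3.png",cv2.resize(im[150:330,200:420],None,fx=3.3,fy=3.3,interpolation=cv2.INTER_CUBIC))
for q in ["tab_mid","latch_bar"]: print(q,[(d["at"],d["p"]) for d in models.boxes_of("wrist",q)[:2]])
E
```

```text
time_s: 15.58
eef_pos: [533.4, -136.7, 232.7]
ee_rot: [-0.001, 0.793, 0.609, 0.0]
force: [-0.1, 0.5, 0.1]
grip_width: 0.602
grip_force: 0.0
t 15.575 case xyz [  5.7 -58.6 232.7] tool y case yaw -0.0002174424812234066
force case [-0.2   0.44  0.1 ] grip 0.6017011461851767 0.0
tool shift mm [-1.5  0.9 92.7]
tab_mid [([563.3, -8.1, 171.9], 0.85), ([505.2, -113.7, 139.7], 0.27)]
latch_bar [([504.5, -112.1, 139.0], 0.84)]
```

View pics/w2.png

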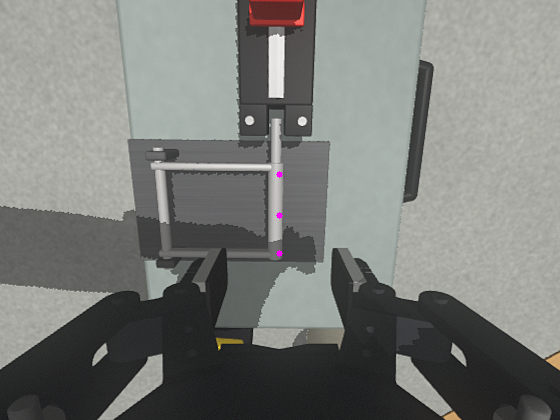

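The wrist view shows the bar at column 277, with the arms at rows 167 and 253 and the fingers straddling that line. The bolt is no longer visible over the pin, and the tab is far out at (277,12). I'll descend and pinch.

```bash
python3 -m pendant '-0.001 0 0.03 0;0 0 0.03 0;0 0 0.025 0;0 0 0.015 0;0 0 0.013 0;0 0 0 0;0 0 0 0'; python3 rel.py; python3 -m pendant '0 0 0 0;0 0 0 0;0 0 0 0;0 0 0 0;0 0 0 0;0 0 0 0' 0 25; python3 rel.py "[6,-60,119]"
```

```text
time_s: 16.65
eef_pos: [533.5, -138.4, 121.0]
ee_rot: [0.001, 0.793, 0.609, 0.0]
force: [0.4, -0.6, -0.6]
grip_width: 0.599
grip_force: 0.0
t 16.65 case xyz [  6.3 -60.1 121. ] tool y case yaw -0.00012746251423395583
force case [ 0.55 -0.46 -0.59] grip 0.5991087024515876 0.0
time_s: 17.4
eef_pos: [530.0, -137.3, 120.5]
ee_rot: [-0.004, 0.793, 0.61, -0.003]
force: [-20.0, 3.7, 13.7]
grip_width: 0.123
grip_force: 25.8
t 17.4 case xyz [  2.7 -60.  120.5] tool y case yaw 0.00029919063163819093
force case [-20.28  -1.52  13.74] grip 0.12303255594220427 25.809968411922455
tool shift mm [0.  3.4 1.5]
```

The bar is pinched, but the centring pull left -20 N in x. The bar sits about 3.6 mm closer to the robot than I commanded, so I'll relieve that first.

```bash
python3 -m pendant '0 -0.0018 -0.0003 0;0 -0.0018 0 0;0 0 0 0'; python3 rel.py
```

```text
time_s: 17.77
eef_pos: [529.9, -137.3, 120.9]
ee_rot: [0.0, 0.793, 0.609, 0.0]
force: [0.0, 0.0, 1.7]
grip_width: 0.127
grip_force: 24.8
t 17.775 case xyz [  2.5 -60.1 120.9] tool y case yaw -0.0002762919186877766
force case [0.   0.02 1.65] grip 0.1271013225838678 24.775172173976898
```

Relieved. Now a gentle test lift to check that the bolt is clear.

```bash
python3 -m pendant '0 0 -0.0015 0;0 0 -0.0015 0;0 0 0 0' | grep -E "pos|force:";  python3 -m pendant '0 -0.0001 -0.001 0;0 0 0 0' | grep -E "pos|force:"; python3 rel.py
```

```text
eef_pos: [529.8, -137.3, 123.7]
force: [2.3, -0.3, -1.0]
grip_force: 24.5
eef_pos: [529.8, -137.3, 124.7]
force: [3.3, -0.9, -2.6]
grip_force: 24.4
t 18.4 case xyz [  2.4 -60.1 124.7] tool y case yaw -0.00022904632657821944
force case [ 3.46  0.01 -2.65] grip 0.12743730000780715 24.37669336795807
```

Free: 3.8 mm up at 2.6 N. Now I'll work out the arc.

```bash
python3 -c "
import numpy as np
t=np.linspace(.042,1.57,21);print(np.round(np.c_[np.diff(90*np.cos(t)),-np.diff(90*np.sin(t))],1).tolist())"
```

```text
[[-0.6, -6.9], [-1.1, -6.8], [-1.6, -6.7], [-2.1, -6.5], [-2.6, -6.4], [-3.1, -6.2], [-3.5, -5.9], [-4.0, -5.6], [-4.4, -5.3], [-4.8, -4.9], [-5.1, -4.6], [-5.5, -4.2], [-5.8, -3.7], [-6.0, -3.3], [-6.3, -2.8], [-6.5, -2.3], [-6.6, -1.8], [-6.7, -1.3], [-6.8, -0.8], [-6.9, -0.3]]
```

```bash
python3 -m pendant '0 -0.0006 -0.0069 0;0 -0.0011 -0.0068 0;0 -0.0016 -0.0067 0;0 -0.0021 -0.0065 0;0 -0.0026 -0.0064 0;0 0 0 0'|grep -E "pos|force:"; python3 rel.py
```

```text
eef_pos: [522.6, -135.3, 159.0]
force: [6.5, -0.0, 2.1]
grip_force: 25.0
t 19.15 case xyz [ -5.  -60.1 159. ] tool y case yaw -0.0002875404355911493
force case [6.28 1.63 2.13] grip 0.12637367332452848 24.972485303878784
```

```bash
python3 -m pendant '0 -0.0025 -0.0062 0;0 -0.0033 -0.0059 0;0 -0.004 -0.0056 0;0 -0.0044 -0.0053 0;0 -0.0048 -0.0049 0;0 0 0 0'|grep -E "pos|force:"; python3 rel.py
```

```text
eef_pos: [505.1, -130.6, 187.8]
force: [8.6, 0.2, 7.1]
grip_force: 25.2
t 19.9 case xyz [-23.1 -59.9 187.8] tool y case yaw -0.0003074555286337599
force case [8.29 2.39 7.07] grip 0.13268572853298463 25.17092853784561
```

```bash
python3 -m pendant '0 -0.0041 -0.0054 0;0 -0.0047 -0.0047 0;0 -0.0058 -0.0037 0;0 -0.006 -0.0033 0;0 -0.0063 -0.0028 0;0 0 0 0'|grep -E "pos|force:"; python3 rel.py
```

```text
eef_pos: [478.9, -123.4, 207.9]
force: [5.6, 3.8, 11.9]
grip_force: 25.5
t 20.65 case xyz [-50.3 -59.7 207.9] tool y case yaw -0.00025494599080561064
force case [ 4.45  5.08 11.91] grip 0.12787669765188162 25.48792004585266
```

```bash
python3 -m pendant '0.0003 -0.006 -0.0033 0;0.0002 -0.0066 -0.0023 0;0 -0.0067 -0.0014 0;0 0 0 0'|grep -E "pos|force:"; python3 rel.py; python3 -m pendant '0 -0.0068 -0.0014 0;0 -0.0069 -0.0006 0;0 0 0 0'|grep -E "pos|force:"; python3 rel.py
```

```text
eef_pos: [459.3, -118.0, 214.1]
force: [1.9, 1.2, 9.8]
grip_force: 25.6
t 21.15 case xyz [-70.7 -59.5 214.1] tool y case yaw -0.000288038897725551
force case [1.54 1.66 9.8 ] grip 0.13052874506069112 25.591172575950623
eef_pos: [445.5, -114.2, 215.2]
force: [1.8, 2.2, 7.6]
grip_force: 25.6
t 21.525 case xyz [-85.  -59.4 215.2] tool y case yaw -0.00020596190358806998
force case [1.16 2.53 7.6 ] grip 0.12850878747717925 25.59436708688736
```

The latch is about upright (1.54 rad). I'll release it and lift straight off.

```bash
python3 -m pendant '0 -0.001 -0.0008 0;0 0 0 0' >/dev/null; python3 -m pendant '0 0 0 0;0 0 0 0;0 0 0 0;0 0 0 0' 0.6|grep -E "force|width"; python3 -m pendant '0 0 -0.02 0;0 0 -0.03 0;0 0 -0.04 0;0 0 -0.04 0;0 0 0 0;0 0 0 0'; python3 rel.py
python3 - <<'E'
from rig import viewer
import cv2,numpy as np
a=viewer.capture("scene")["color"]; b=viewer.capture("top")["color"]
f=lambda i:cv2.resize(i,(400,300))
c=cv2.resize(a[90:310,140:380],(400,366))
cv2.imwrite("pics/end.png",np.hstack([c,cv2.resize(b[130:340,160:470],(400,366))])[:,:,::-1])
E
```

```text
force: [0.5, -1.1, -0.3]
grip_width: 0.599
grip_force: 0.0
time_s: 23.02
eef_pos: [444.5, -114.1, 344.5]
ee_rot: [-0.001, 0.793, 0.609, -0.0]
force: [0.1, 0.1, -0.9]
grip_width: 0.599
grip_force: 0.0
t 23.025 case xyz [-86.  -59.6 344.5] tool y case yaw -0.0002536081439145632
force case [ 0.1   0.09 -0.93] grip 0.599415414764913 0.0
```

View pics/end.png

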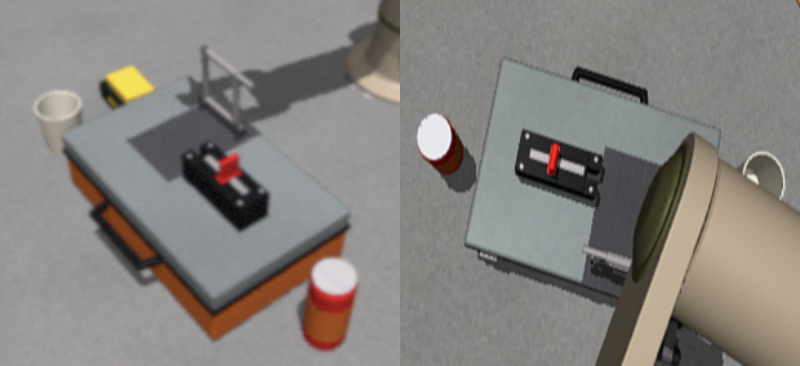

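The picture shows the latch standing upright (left half, around (225,90)) with the tab slid out at (230,168). The cup, can and battery are where they were, and the gripper is clear.

```bash
python3 -c "
from rig import ctrl
print(ctrl.finish_job())"
```

```text
the job is handed in; nothing more can be done
None
```

I slid the safety tab onto its rubber stop at about 12 N and swung the latch upright. I then let go, left the tab out, and handed the job in at about 23 s; the hand-in gave no verdict.

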